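Mix the flux jar, then hold the warming box's sprung lid just below its balance point

TASK

Take the larger of the two jars, press it upright onto the middle of the touch mixer's sprung pad until the pad is fully down, keep it pressed there for about a second, then stand it upright on the round cork mat and let go of it. Then, so that a colleague can load the jar into the warming box, lift the box's sprung lid by its knob a little past its balance point to feel that the spring takes it, without letting it fly open to its stop, ease it back, and finish still holding it steady just below the balance point, the knob some one to two centimetres lower than at balance (do not let go). Leave the other things where they are.

Things in the scene. Friction and masses are not known exactly. Their poses are not given: they have to be found in the camera images.
- jar_center (a point): centre (half-way up, 17 mm above its underside) of the larger jar: a closed round screw-lid jar, 44 mm across and 34 mm high, about 50 g, standing loose and upright on the bench; its z axis points up. The other jar is only 31 mm across and 26 mm high.
- mixer: touch mixer, a fixed white block 90 x 90 mm with rounded edges, 47 mm high, with a black collar (68 mm across) up to 50 mm and a round sprung pad in the middle of its top; origin at the centre of its underside, z up
- pad_top (a point): centre of the flat top of the mixer's round rubber pad (56 mm across, 68 mm above the bench when up); moves down with the pad, z up
- mixer_pad (a joint): travel of the pad: 0 up, 0.009 m fully down on its stop; the spring pushes back with about 3.3 N at first and 8 N at the stop, and lifts the pad again when it is let go
- cork_mat: fixed round cork mat, 100 mm across, 5 mm thick, lying on the bench; origin at the centre of its underside
- warm_box: fixed grey open-topped box, 170 mm deep (its x), 180 mm wide (its y), 100 mm high, closed by a sprung lid hinged along its far upper edge; origin at the centre of its underside, its -x axis points to the knob side (towards the robot), z up
- lid_hinge (a point): middle of the lid's hinge line, 85 mm behind the box's origin (its +x) and 106 mm above the bench; axes as the box's, the hinge line runs along y
- lid_knob (a point): centre of the lid's knob: a black barrel 26 mm in diameter and 34 mm long lying along the box's y axis, on a 10 mm stem 40 mm in front of the lid's front edge; 212 mm in front of the hinge line and 109 mm above the bench with the lid shut. Its two flat ends can be pinched from above (34 mm apart); it turns with the lid, and can pivot between the fingers.
- lid (a joint): opening angle of the lid: 0 shut, grows as the knob goes up, stop at 1.5 rad. The lid (0.8 kg, partly carried by a hinge spring, no friction in the hinge) balances at 0.90 rad, where the knob is 274 mm above the bench (165 mm above its height when shut) and has moved 83 mm back towards the hinge; below that it falls shut by itself (about 1.3 N at the knob at first, less towards balance), above it the spring lifts it to its stop
- small_jar_center (a point): centre of the smaller jar (31 mm across, 26 mm high), a loose bystander
- bottle: loose bystander: bottle 64 mm across, 132 mm high; origin at the centre of its underside, z up
- tape: loose bystander: roll of tape lying flat, 46 mm across, 19 mm high; origin at the centre of its underside
- driver: loose bystander: screwdriver lying on the bench near its front edge, 174 mm long, 26 mm thick
Not all that is in view belongs to the job. Of the things shaped like the cork_mat, the cork one is meant.

How it is judged:
On the way, in this order (a step that is already met when the one before it is completed fails the run):
1. the larger jar, upright and centred within 15 mm, presses the mixer's pad down to its stop (within 1 mm), for half a second (value of joint mixer_pad above 0.008 m and horizontal distance between jar_center and pad_top below 0.015 m and angle between jar_center's own z axis and vertical below 0.2 rad and z of jar_center in the frame of pad_top below 0.022 m and contact force between jar and mixer_pad above 4 N), for 0.5 s.
2. the larger jar stands upright on the cork mat, let go (horizontal distance between jar_center and cork_mat below 0.045 m and height (world z) of jar_center below 0.026 m and angle between jar_center's own z axis and vertical below 0.1 rad and contact force between each of the arm, the fingers and jar below 0.05 N and linear speed of jar below 0.02 m/s), for 0.3 s.
3. the lid is raised past its balance point (0.90 rad): to 0.95 rad or more, in the robot's grasp (value of joint lid above 0.95 rad and contact force between the fingers and lid above 0.1 N), for 0.1 s.
At the end, for the whole second after the job is handed in: The fingers hold the lid still (under 0.1 rad/s) between 0.66 and 0.885 rad, just below its balance point at 0.90 rad, no other loose thing propping it; the larger jar stands upright on the cork mat, its centre within 45 mm of the mat's, untouched (value of joint lid between 0.66 and 0.885 rad and velocity of joint lid between -0.1 and 0.1 rad/s and contact force between the fingers and lid above 0.1 N and contact force between each of jar, small_jar, bottle, tape, driver and lid below 0.05 N and horizontal distance between jar_center and cork_mat below 0.045 m and height (world z) of jar_center below 0.026 m and angle between jar_center's own z axis and vertical below 0.1 rad and linear speed of jar below 0.02 m/s and contact force between the fingers and jar below 0.05 N); the arm keeps its last pose, push and grip.
It fails at once if the lid flies open (beyond 1.35 rad) towards its stop (value of joint lid above 1.35 rad).
It fails at once if a loose bystander (smaller jar, bottle, tape roll, screwdriver) is moved by more than 30 mm (distance of any of small_jar_center, bottle, tape, driver from where it was at the start of the episode above 0.03 m).
It also fails if it takes over 66 s, if anything falls off the work surface, if the arm or the gripper's body presses on something with over 40 N, if the wrist force passes 120 N, or if a joint passes its speed limit or range.

ROBOT

A 7-joint arm with a two-finger parallel gripper is mounted at the origin on a cart in front of the work surface, level with it; the furniture and walls round the work are solid. World frame = base frame: x ahead of the robot, y to its left, z up, the work surface at z = 0. Lengths are in m, angles in rad, forces in N, time in s.
With the tool pointing down it reaches from about 0.4 to 0.875 m from the base axis. Payload 19.3 kg.
Tool frame: the origin (TCP) lies at the very end of the fingers, on their centre line; the grasp point (between the pads) lies 19 mm behind it; z points along the fingers, y is the direction in which the jaws open and shut (so a half turn about z gives the same grasp; the last joint's range is limited). The gripper opens to 85 mm and grips with 20 to 120 N. Pads are 22 mm wide; open, the fingers measure 114 mm over their backs; the gripper's body (76 mm by 85 mm) begins 54 mm behind the grasp point. The pads swing forward as they close: fully open they stand 13 mm farther back than shut.
Start: joints at [1.036, 0.521, -0.036, 1.599, 0.021, 1.021, -0.113], TCP at [0.28, -0.559, 0.231] pointing down, gripper open.
Joint ranges: [-2.91, 2.91], [-0.3, 2.13], [-1.5, 1.42], [0.17, 2.43], [-1.26, 4.41], [0.16, 1.93], [-2.52, 2.52]. Speed limits (rad/s): [1.89, 1.89, 2.39, 2.39, 3.01, 3.01, 3.01].

INTERFACE

Orientations are given as [roll, pitch, yaw] about the fixed x, y, z axes, in that order (R = Rz(yaw) Ry(pitch) Rx(roll)).
In Python, from workcell import bot, vision, job_done gives the robot as it stands.
- The arm moves only by the tool arm_command, never from a script. Its arguments are lists of equal length, an entry for each row: "gripper": the finger opening in cm, from 0 to 8.54; "slide": the shift along the tool's x, y, z in cm, a list of three; "turn": the turn, a rotation vector about the tool's x, y, z in degrees, a list of three. A call has 1 to 5 rows; each row is the pose to reach, as a shift and turn from the pose commanded when the call began, along the tool's axes at that moment; what a row does not reach only later rows make up. A row lasts 1/8 s, in which the tool goes at most 62.5 mm and 10.7 degrees, less where a joint would pass 70% of its speed; a pose out of reach is approached as far as the arm can. A call with a gripper value outside its range is refused whole. The fingers move at their own pace and stop on an object; "force" is the grip in N (left out, the last holds). Time passes only in rows, so rows that repeat a pose let the fingers close. It gives the time, the measured TCP pose, the force and the opening at its end, in the units of the state.
- bot.observe(): the state, without advancing time (a new reading comes with each control period).
- vision.grab_frame(name): name is "scene" or "top" or "wrist"; returns the picture (400x640x3 uint8, blue, green, red); there is no depth.
- vision.camera_model(name): a dict with "mtx" (3x3 intrinsics, pixels), "k1" (the pictures are not rectified: a ray, as slopes to the right and down, at radius r is drawn at 1 + k1 r^2 times it, then the intrinsics apply), "T" (4x4, takes a point from camera to world coordinates). Camera axes: x right, y down, z forward; pixel columns grow to the right and rows downward; lengths in m; the calibration is good to about 2 mm. A picture is of the moment at which its call begins: read the wrist's pose just before it. camera_model takes no time and is no camera call; for the wrist camera it gives the pose at the moment of the call.
- job_done(): hands the job in, once; it reports no verdict.
The state is a dict: "clock": time; "qpos": joint angles; "qd": joint speeds; "joint_efforts": joint torques, N m; "position": TCP position; "tool_rot": TCP orientation; "force": force on the tool from outside, world axes, zero at the start; "moment": the same for the moment, N m; "grip_width": finger opening in m.
Only numpy, scipy, OpenCV 4.12 (cv2) and the standard library are available. Lean on these libraries where they do the work, as an engineer would, in place of code of your own. Each camera call takes 0.05 s, during which the arm holds its last target. There are 200 camera calls.

## Working session

There is one attempt and no reset: what is moved stays moved. The work goes in short steps, Python scripts to look and compute and a tool call to move; the robot and the scene stay as the last step left them, time stands still between calls to the robot, and variables do not carry over. Pictures are saved under pics/ and viewed, about 8 in all and at most 12, crops included, and the job is handed in when it is done.

Besides the shell and the picture viewer there is one more tool, called after "Call:" by a JSON object that holds its "name" and its "arguments". arm_command: Moves the arm, as the interface text tells. Its arguments: {"type":"object","properties":{"gripper":{"type":"array","items":{"type":"number"}},"slide":{"type":"array","items":{"type":"array","items":{"type":"number"}}},"turn":{"type":"array","items":{"type":"array","items":{"type":"number"}}},"force":{"type":"number"}},"required":["gripper","slide","turn"]}

```bash
mkdir -p pics; ls
cat > h.py <<'E'
import numpy as np, cv2
from scipy.spatial.transform import Rotation as R
from workcell import bot, vision, job_done
def ray(m,u,v):
    K=np.array(m["mtx"]);T=np.array(m["T"])
    d=np.array([(u-K[0,2])/K[0,0],(v-K[1,2])/K[1,1]]);p=d.copy()
    for _ in range(20): p=d/(1+m["k1"]*(p@p))
    return T[:3,3],T[:3,:3]@np.array([p[0],p[1],1])
def plane(m,u,v,z):
    o,d=ray(m,u,v); return o+d*(z-o[2])/d[2]
def two(a,b):
    (o1,d1),(o2,d2)=a,b
    s=np.linalg.lstsq(np.c_[d1,-d2],o2-o1,rcond=None)[0]
    p,q=o1+s[0]*d1,o2+s[1]*d2
    return (p+q)/2,np.linalg.norm(p-q)
def proj(m,p):
    T=np.array(m["T"]);c=T[:3,:3].T@(np.array(p)-T[:3,3]);x=c[:2]/c[2];x=x*(1+m["k1"]*(x@x))
    K=np.array(m["mtx"]);return x[0]*K[0,0]+K[0,2],x[1]*K[1,1]+K[1,2]
E
python3 - <<'E'
from h import *
s=bot.observe();print(s)
for n in("scene","top","wrist"):
    m=vision.camera_model(n);print(n,m);cv2.imwrite(f"pics/{n}0.png",vision.grab_frame(n))
E
```

```text
pics
{'clock': 0.0, 'qpos': array([ 1.0358263 ,  0.52201836, -0.03631086,  1.60000934,  0.02119688,
        1.0210822 , -0.1128414 ]), 'qd': array([-9.67068148e-04,  1.59516142e-03,  8.10558675e-05,  4.49502400e-04,
       -9.03286859e-04,  2.63106538e-04,  1.92323725e-03]), 'joint_efforts': array([-9.88167449e-04, -9.27095532e+01,  1.97931156e+00, -3.69934988e+01,
        1.77271018e-02,  8.31843558e-03, -5.61965408e-06]), 'position': array([ 0.27994447, -0.55842315,  0.23072272]), 'tool_rot': array([-3.14046354e+00,  8.60758271e-05,  4.64702749e-01]), 'force': array([ 0.03549392, -0.06914086, -0.46841882]), 'moment': array([ 0.01164743, -0.00234216, -0.00178987]), 'grip_width': 0.08566677489056483}
scene {'mtx': array([[445.26208773,   0.        , 323.46014419],
       [  0.        , 445.26208773, 200.93443039],
       [  0.        ,   0.        ,   1.        ]]), 'k1': 0.016235618781898737, 'T': array([[-0.65138756, -0.29657896,  0.69838039, -0.25464349],
       [-0.7585423 ,  0.27583078, -0.59036511,  0.68185298],
       [-0.01754494, -0.91430755, -0.40464042,  0.55312648],
     
[... 347 characters left out ...]
8833,  0.0214026 , -0.02878926],
       [-0.01628976, -0.19467877, -0.98073178,  1.37594449],
       [ 0.        ,  0.        ,  0.        ,  1.        ]])}
wrist {'mtx': array([[311.93045382,   0.        , 319.13430974],
       [  0.        , 311.93045382, 201.51392205],
       [  0.        ,   0.        ,   1.        ]]), 'k1': -0.03592643183504927, 'T': array([[ 4.48771383e-01, -8.46318285e-01, -2.86966212e-01,
         3.55032160e-01],
       [-8.93646589e-01, -4.25054879e-01, -1.43958758e-01,
        -5.22225348e-01],
       [-1.41459365e-04,  3.21050948e-01, -9.47061914e-01,
         3.72417537e-01],
       [ 0.00000000e+00,  0.00000000e+00,  0.00000000e+00,
         1.00000000e+00]])}
```

View pics/top0.png

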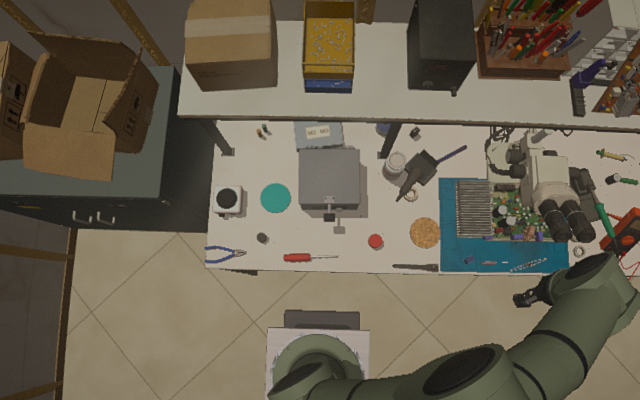

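View pics/scene0.png

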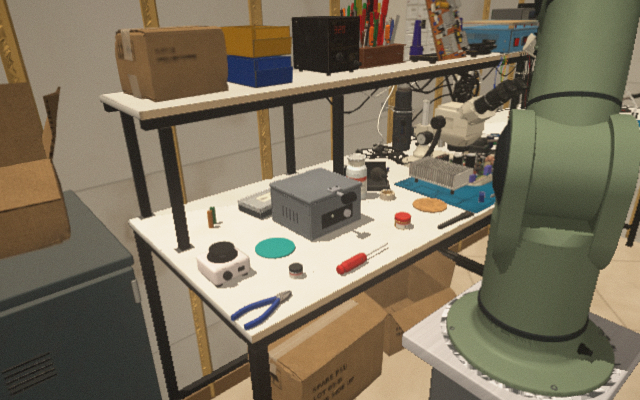

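The top view shows:
- jar candidates: red-lidded (375,241) and dark (262,237)
- mat candidates: cork (424,233) and green (275,198)
- mixer (229,199), box (329,180), knob about (330,217), bottle (395,163), tape (411,195), driver (310,257)

In the scene view, the red jar is at (402,220), the dark one at (296,269) and the mixer pad at (221,251). I'll crop and measure these next.

Run:
```python
from h import *
t=cv2.imread("pics/top0.png");s=cv2.imread("pics/scene0.png")
a=cv2.resize(t[145:275,200:460],None,fx=3,fy=3,interpolation=cv2.INTER_CUBIC)[:, :780]
b=cv2.resize(s[170:300,190:450],None,fx=3,fy=3,interpolation=cv2.INTER_CUBIC)
cv2.imwrite("pics/c1.png",a);cv2.imwrite("pics/c2.png",b)
mt,ms=vision.camera_model("top"),vision.camera_model("scene")
def blobs(img,lo,hi,roi,amin=25):
    h=cv2.cvtColor(img,cv2.COLOR_BGR2HSV);x0,y0,x1,y1=roi
    k=cv2.inRange(h,np.array(lo),np.array(hi))[y0:y1,x0:x1]
    n,l,st,c=cv2.connectedComponentsWithStats(k)
    return [(np.round(c[i]+[x0,y0],1).tolist(),st[i,:].tolist()) for i in range(1,n) if st[i,4]>=amin]
for nm,img,m,rois in(("top",t,mt,dict(red=(365,230,387,252),dark=(252,227,272,247),cork=(405,213,445,253),pad=(212,182,246,216),knob=(318,208,345,240))),("scene",s,ms,dict(red=(390,205,415,232),dark=(285,258,306,280),cork=(408,192,450,215),pad=(203,236,240,268),knob=(320,180,375,240)))):
  for k,r in rois.items():
    lo,hi={"red":((0,150,90),(8,255,255)),"cork":((5,70,100),(22,255,255))}.get(k,((0,0,0),(180,255,60)))
    for c,st in blobs(img,lo,hi,r):
      z={"red":.034,"dark":.026,"cork":.005,"pad":.068,"knob":.109}[k]
      print(nm,k,c,st,plane(m,*c,z).round(4))
```

```text
top red [374.9, 240.5] [4, 5, 13, 12, 128] [ 0.4267 -0.168   0.034 ]
top cork [424.6, 232.3] [5, 4, 30, 31, 748] [ 0.4599 -0.3304  0.005 ]
top pad [226.1, 198.2] [5, 7, 20, 19, 287] [0.5428 0.299  0.068 ]
top knob [329.2, 217.1] [7, 6, 10, 7, 50] [ 0.4847 -0.0242  0.109 ]
scene red [402.4, 216.9] [5, 8, 16, 9, 119] [ 0.4198 -0.1606  0.034 ]
scene cork [429.4, 204.6] [4, 5, 35, 16, 418] [ 0.4578 -0.3298  0.005 ]
scene knob [338.6, 210.3] [2, 12, 35, 37, 446] [0.4464 0.0432 0.109 ]
```

View pics/c1.png

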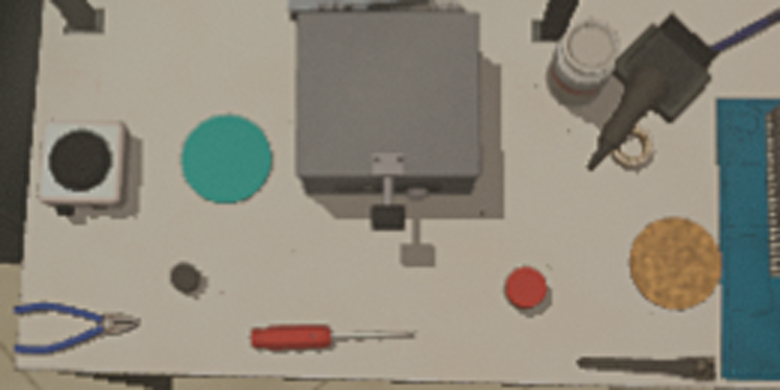

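View pics/c2.png

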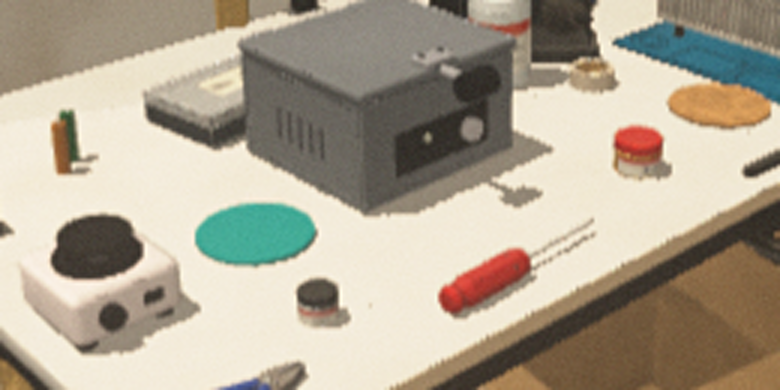

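The red-lidded jar at top (375,241) is about 41 mm wide, which makes it the larger one. The dark jar at (262,237) is the small one. The mat I want is the cork one at top (424,233); the green one is a decoy. I'll move over the jar with yaw going to 0 and measure it from close up.

Call:
{"name": "arm_command", "arguments": {"gripper": [8.5,8.5,8.5,8.5,8.5], "slide": [[5,-5,0],[10,-9,0],[14,-13,0],[18,-17,0],[22,-21,0]], "turn": [[0,0,8],[0,0,16],[0,0,26.6],[0,0,26.6],[0,0,26.6]]}}

```text
clock: 0.78
position: [0.3831, -0.2702, 0.2313]
tool_rot: [3.142, -0.0, 0.001]
force: [1.6, -1.0, 0.9]
grip_width: 0.0851
```

Run:
```python
from h import *
mt,ms=vision.camera_model("top"),vision.camera_model("scene")
print(bot.observe()["position"],bot.observe()["tool_rot"])
print("shelf",[plane(mt,300,120,z).round(3) for z in(.35,.45,.55)])
print("shelf tri",two(ray(mt,181,118),ray(ms,145,128)))
print("jar",two(ray(mt,374.9,240.5),ray(ms,402.4,216.9)))
print("knob",two(ray(mt,329.2,217.1),ray(ms,348.7,197.7)))
print("pad",two(ray(mt,226.6,198.2),ray(ms,222.3,247)))
print("cork",two(ray(mt,424.6,232.3),ray(ms,429.4,204.6)))
```

```text
[ 0.38306701 -0.27023076  0.2313319 ] [ 3.14157715e+00 -1.50915226e-04  6.83236405e-04]
shelf [array([0.692, 0.055, 0.35 ]), array([0.651, 0.047, 0.45 ]), array([0.611, 0.039, 0.55 ])]
shelf tri (array([0.70338564, 0.36997293, 0.3194343 ]), np.float64(0.009123297532853448))
jar (array([ 0.42695827, -0.16883944,  0.02877595]), np.float64(0.0008600362379041219))
knob (array([ 0.48417889, -0.02462836,  0.1092747 ]), np.float64(0.0012997160498699797))
pad (array([0.54387955, 0.29878825, 0.06738411]), np.float64(0.0029144388207659358))
cork (array([ 0.45945405, -0.33100203,  0.00411561]), np.float64(0.0014094013883529197))
```

```bash
cat >> h.py <<'E'
def redfit(name,img=None):
    m=vision.camera_model(name);f=vision.grab_frame(name) if img is None else img
    h=cv2.cvtColor(f,cv2.COLOR_BGR2HSV)
    k=cv2.inRange(h,(0,140,80),(8,255,255))|cv2.inRange(h,(174,140,80),(180,255,255))
    cs=sorted(cv2.findContours(k,cv2.RETR_EXTERNAL,cv2.CHAIN_APPROX_NONE)[0],key=cv2.contourArea)[::-1]
    return m,f,[cv2.minEnclosingCircle(c)+(cv2.contourArea(c),) for c in cs[:3] if cv2.contourArea(c)>30]
E
python3 - <<'E'
from h import *
m,f,c=redfit("wrist");cv2.imwrite("pics/w1.png",f);print(c)
for x in c: print(plane(m,*x[0],.034).round(4))
print([round(v) for v in proj(m,[.427,-.169,.034])])
print(bot.observe()["qpos"].round(2))
E
```

```text
[((225.81936645507812, 132.7869110107422), 19.447994232177734, 1102.0), ((35.61453628540039, 180.27752685546875), 32.728065490722656, 1016.5), ((602.0, 100.5), 13.200478553771973, 288.0)]
[ 0.4298 -0.1711  0.034 ]
[0.3777 0.0567 0.034 ]
[ 0.4664 -0.5736  0.034 ]
[224, 135]
[ 0.5   0.27 -0.03  2.    0.01  0.87 -1.1 ]
```

View pics/w1.png

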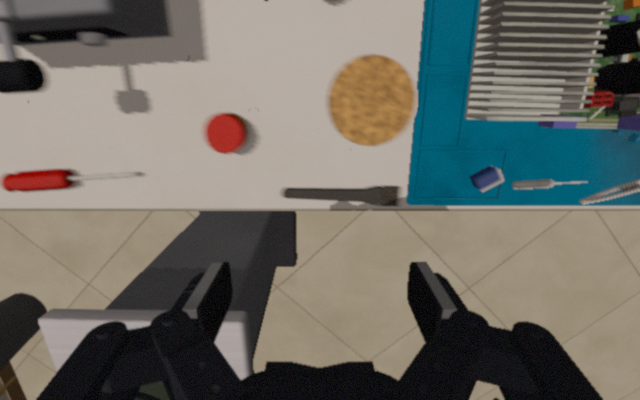

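The wrist view shows the red jar at (226,133), with a radius matching 44 mm, and the cork mat at (372,100). The estimates agree within about 3 mm. Next I'll move above the jar and lower.

Call:
{"name": "arm_command", "arguments": {"gripper": [8.5,8.5,8.5,8.5,8.5], "slide": [[2.2,-5,3],[4.5,-10,6],[4.5,-10,10],[4.5,-10,13],[4.5,-10,13]], "turn": [[0,0,0],[0,0,0],[0,0,0],[0,0,0],[0,0,0]]}}

```text
clock: 1.45
position: [0.4265, -0.1719, 0.0999]
tool_rot: [-3.141, 0.004, 0.001]
force: [0.3, -0.3, 0.6]
grip_width: 0.0851
```

Run:
```python
from h import *
print(bot.observe()["position"])
m,f,c=redfit("wrist");cv2.imwrite("pics/w2.png",f);print(c)
for x in c: print(plane(m,*x[0],.034).round(4), x[1]*2/m["mtx"][0][0]*(np.array(m["T"])[2,3]-.034))
# two-place height
m1=dict(m);
o,d=ray(m,*c[0][0])
T=np.array(m["T"]).copy(); T[:3,3]-=bot.observe()["position"]-np.array([.38307,-.27023,.23133]); m1["T"]=T
print(two((o,d),ray(m1,225.8,132.8)))
```

```text
[ 0.42652363 -0.17194333  0.09991826]
[((317.1609191894531, 213.59634399414062), 29.582584381103516, 2541.5), ((38.233489990234375, 268.7393798828125), 39.857357025146484, 1869.0)]
[ 0.4307 -0.1714  0.034 ] 0.0393121632636333
[0.3836 0.0481 0.034 ] 0.052966262394246955
(array([ 0.42880617, -0.17073293,  0.03107621]), np.float64(0.0019028906102425097))
```

The jar is at about (0.430, -0.171), with its lid at z about 0.031-0.034. I'll descend and grip.

Call:
{"name": "arm_command", "arguments": {"gripper": [8.5,8.5,8.5,8.5,8.5], "slide": [[0.3,-0.1,3],[0.3,-0.1,6],[0.3,-0.1,8.5],[0.3,-0.1,9.4],[0.3,-0.1,9.4]], "turn": [[0,0,0],[0,0,0],[0,0,0],[0,0,0],[0,0,0]], "force": 40}}

```text
clock: 2.12
position: [0.431, -0.1716, 0.008]
tool_rot: [3.141, -0.0, 0.0]
force: [0.1, 0.5, 0.6]
grip_width: 0.0855
```

Call:
{"name": "arm_command", "arguments": {"gripper": [3.5,3.5,3.5,3.5,3.5], "slide": [[0,0,0],[0,0,0],[0,0,0],[0,0,0],[0,0,0]], "turn": [[0,0,0],[0,0,0],[0,0,0],[0,0,0],[0,0,0]]}}

```text
clock: 2.75
position: [0.4311, -0.1715, 0.0082]
tool_rot: [3.141, -0.001, 0.0]
force: [-1.1, -0.1, 17.7]
grip_width: 0.0414
```

Call:
{"name": "arm_command", "arguments": {"gripper": [3.5,3.5,3.5,3.5,3.5], "slide": [[0,0,-3],[0,0,-8],[0,0,-14],[0,0,-14],[0,0,-14]], "turn": [[0,0,0],[0,0,0],[0,0,0],[0,0,0],[0,0,0]]}}

```text
clock: 3.38
position: [0.4305, -0.1714, 0.1474]
tool_rot: [3.141, -0.0, 0.001]
force: [0.1, -0.6, -1.5]
grip_width: 0.0415
```

Run:
```python
from h import *
s=bot.observe();print(s["position"],s["tool_rot"],s["force"],s["grip_width"])
f=vision.grab_frame("scene");w=vision.grab_frame("wrist");m=vision.camera_model("scene")
u,v=map(int,proj(m,s["position"]));print(u,v)
a=cv2.resize(f[v-50:v+50,u-55:u+55],(440,400),interpolation=cv2.INTER_CUBIC)
b=cv2.resize(w[100:400,160:460],(400,400))
cv2.imwrite("pics/g1.png",np.hstack([a,b])[:, :800])
```

```text
[ 0.43050964 -0.17136589  0.14740038] [ 3.14141230e+00 -4.89265353e-04  5.04563014e-04] [ 0.08795802 -0.60290909 -1.49613768] 0.04146432458179844
404 174
```

View pics/g1.png

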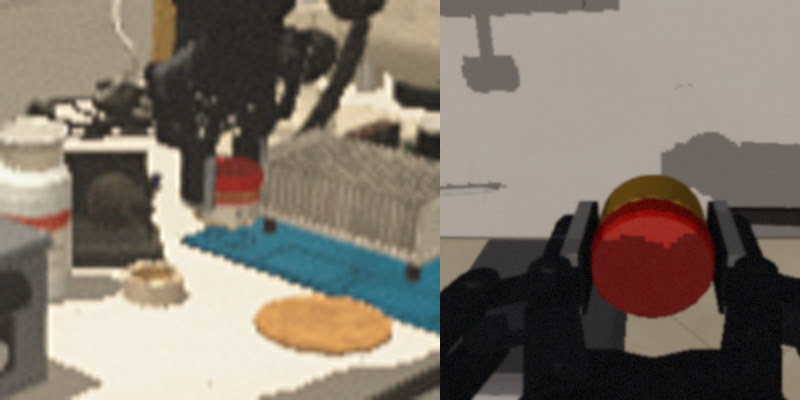

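The jar is held upright and centred between the fingers, about 8 mm below the TCP. I'll carry it over to the mixer.

Call:
{"name": "arm_command", "arguments": {"gripper": [3.5,3.5,3.5,3.5,3.5], "slide": [[0,-5,-3],[0,-10,-4],[0,-16,-4],[0,-21,-4],[0,-26,-4]], "turn": [[0,0,0],[0,0,0],[0,0,0],[0,0,0],[0,0,0]]}}

```text
clock: 4.1
position: [0.4298, 0.0902, 0.1863]
tool_rot: [3.141, 0.002, 0.001]
force: [0.7, -0.7, 0.3]
grip_width: 0.0411
```

Call:
{"name": "arm_command", "arguments": {"gripper": [3.5,3.5,3.5,3.5,3.5], "slide": [[3,-5,0],[6,-10,0],[9,-16,0],[11.3,-21,0],[11.3,-21,2]], "turn": [[0,0,0],[0,0,0],[0,0,0],[0,0,0],[0,0,0]]}}

```text
clock: 4.72
position: [0.5435, 0.3034, 0.1658]
tool_rot: [-3.14, 0.001, 0.005]
force: [-1.6, -1.8, -1.2]
grip_width: 0.041
```

Run:
```python
from h import *
import time
vision.grab_frame("wrist")
s=bot.observe();m=vision.camera_model("wrist");print(s["position"],s["tool_rot"],s["force"],s["grip_width"])
f=vision.grab_frame("wrist");cv2.imwrite("pics/p1.png",f)
for p in([.544,.299,.068],[.544+.028,.299,.068],[.544,.299-.028,.068],[.544,.299+.028,.068]):
    cv2.circle(f,tuple(int(round(x)) for x in proj(m,p)),2,(0,255,0),-1)
cv2.imwrite("pics/p1m.png",f[:, :])
```

```text
[0.54190327 0.30005388 0.1624704 ] [3.13970064 0.0045491  0.00319335] [-1.5530683  -1.67983579 -4.5911183 ] 0.04118632499656976
```

View pics/p1m.png

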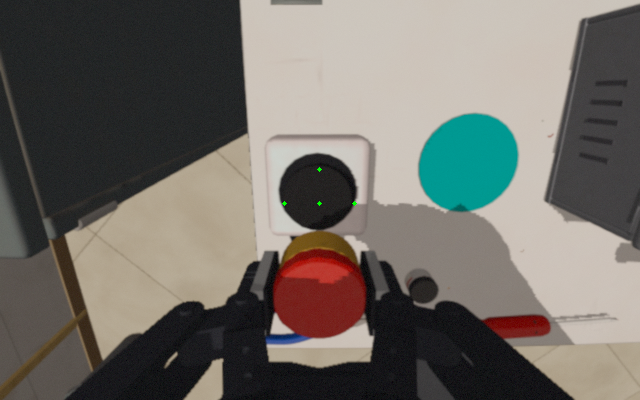

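The wrist view shows the black pad and collar centred near (318,192), with the mixer's white block spanning (266-369, 135-236). My predicted pad centre is (319,203). I'll fit both and compare.

Run:
```python
from h import *
m=vision.camera_model("wrist");s=bot.observe();print(s["position"])
f=cv2.imread("pics/p1.png");g=cv2.cvtColor(f,cv2.COLOR_BGR2GRAY)
k=((g<70)*255).astype(np.uint8)[140:236,268:368]
cs=max(cv2.findContours(k,cv2.RETR_EXTERNAL,cv2.CHAIN_APPROX_NONE)[0],key=cv2.contourArea)
print(cv2.boundingRect(cs),cv2.fitEllipse(cs))
x,y,w,h=cv2.boundingRect(cs);x+=268;y+=140
L,Rr,T,B=(x,y+h/2),(x+w,y+h/2),(x+w/2,y),(x+w/2,y+h)
for z in(.05,.068): print(z,[plane(m,*p,z).round(4)[:2] for p in(L,Rr,T,B)])
print("block",[plane(m,u,v,.047).round(4)[:2] for u,v in((266,190),(369,190),(317,135),(317,236))])
for r in range(150,240,4): print(r,g[r,318],end=' ')
```

```text
[0.54180597 0.29848979 0.16367273]
(12, 14, 76, 76) ((49.54326629638672, 51.06684875488281), (74.2760238647461, 75.07194519042969), 115.43744659423828)
0.05 [array([0.5471, 0.3307]), array([0.5472, 0.2657]), array([0.5799, 0.2983]), array([0.5117, 0.2982])]
0.068 [array([0.5527, 0.3284]), array([0.5528, 0.268 ]), array([0.5831, 0.2983]), array([0.5198, 0.2982])]
block [array([0.548 , 0.3431]), array([0.5481, 0.2541]), array([0.5949, 0.2991]), array([0.5044, 0.2991])]
150 202 154 46 158 36 162 32 166 32 170 36 174 32 178 33 182 36 186 32 190 37 194 34 198 32 202 38 206 34 210 33 214 33 218 32 222 22 226 16 230 77 234 84 238 82
```

The pad centre from the collar fit is about (0.546, 0.298), and the top and scene views gave (0.544, 0.299). Agreement is within 2 mm, so I'll descend.

Call:
{"name": "arm_command", "arguments": {"gripper": [3.5,3.5,3.5,3.5,3.5], "slide": [[0.3,0,3],[0.3,0,6],[0.3,0,8],[0.3,0,8],[0.3,0,8]], "turn": [[0,0,0],[0,0,0],[0,0,0],[0,0,0],[0,0,0]], "force": 60}}

```text
clock: 5.45
position: [0.5469, 0.2988, 0.0883]
tool_rot: [-3.141, -0.001, 0.0]
force: [0.6, -0.9, 0.2]
grip_width: 0.0405
```

Call:
{"name": "arm_command", "arguments": {"gripper": [3.5,3.5,3.5,3.5], "slide": [[0,0,0.4],[0,0,0.8],[0,0,1.2],[0,0,1.2]], "turn": [[0,0,0],[0,0,0],[0,0,0],[0,0,0]]}}

```text
clock: 5.95
position: [0.5464, 0.2987, 0.0752]
tool_rot: [3.142, -0.0, 0.001]
force: [-0.3, -0.6, 2.7]
grip_width: 0.041
```

Call:
{"name": "arm_command", "arguments": {"gripper": [3.5,3.5,3.5,3.5], "slide": [[0,0,0.4],[0,0,0.8],[0,0,1.0],[0,0,1.0]], "turn": [[0,0,0],[0,0,0],[0,0,0],[0,0,0]]}}

```text
clock: 6.45
position: [0.5469, 0.2989, 0.0671]
tool_rot: [-3.141, -0.001, 0.0]
force: [-8.1, -4.8, 34.3]
grip_width: 0.0406
```

Call:
{"name": "arm_command", "arguments": {"gripper": [3.5,3.5], "slide": [[0,0,0.2],[0,0,0.2]], "turn": [[0,0,0],[0,0,0]]}}

```text
clock: 6.7
position: [0.5474, 0.2994, 0.066]
tool_rot: [-3.14, -0.003, 0.0]
force: [-9.4, -5.5, 44.7]
grip_width: 0.0405
```

The pad is on its stop: 0.066 is 9-10 mm below contact and the force is rising steeply. I'll ease off slightly and hold for over a second.

Call:
{"name": "arm_command", "arguments": {"gripper": [3.5,3.5,3.5,3.5,3.5], "slide": [[0,0,-0.1],[0,0,-0.1],[0,0,-0.1],[0,0,-0.1],[0,0,-0.1]], "turn": [[0,0,0],[0,0,0],[0,0,0],[0,0,0],[0,0,0]]}}

```text
clock: 7.32
position: [0.5473, 0.2994, 0.0661]
tool_rot: [-3.14, -0.002, 0.001]
force: [-6.0, -3.1, 31.8]
grip_width: 0.0403
```

Call:
{"name": "arm_command", "arguments": {"gripper": [3.5,3.5,3.5,3.5,3.5], "slide": [[0,0,0],[0,0,0],[0,0,0],[0,0,0],[0,0,0]], "turn": [[0,0,0],[0,0,0],[0,0,0],[0,0,0],[0,0,0]]}}

```text
clock: 7.95
position: [0.5473, 0.2994, 0.0662]
tool_rot: [-3.14, -0.002, 0.0]
force: [-5.0, -4.0, 30.9]
grip_width: 0.0404
```

Run:
```python
from h import *
s=bot.observe();print(s["clock"],s["position"],s["force"])
f=vision.grab_frame("scene");w=vision.grab_frame("wrist")
m,_,c=redfit("wrist",w);print(c[:2],[plane(m,*x[0],.059+.034).round(4) for x in c[:2]])
a=cv2.resize(f[200:300,170:280],(440,400),interpolation=cv2.INTER_CUBIC);b=cv2.resize(w[100:400,160:430],(360,400))
cv2.imwrite("pics/pr.png",np.hstack([a,b]))
```

```text
7.95 [0.54734033 0.29943    0.06617565] [-5.00527156 -4.00565606 30.86705542]
[((319.1951904296875, 296.3223571777344), 47.237369537353516, 6413.5), ((596.0, 397.0), 23.086891174316406, 244.5)] [array([0.5486, 0.2985, 0.093 ]), array([0.4845, 0.1537, 0.093 ])]
```

View pics/pr.png

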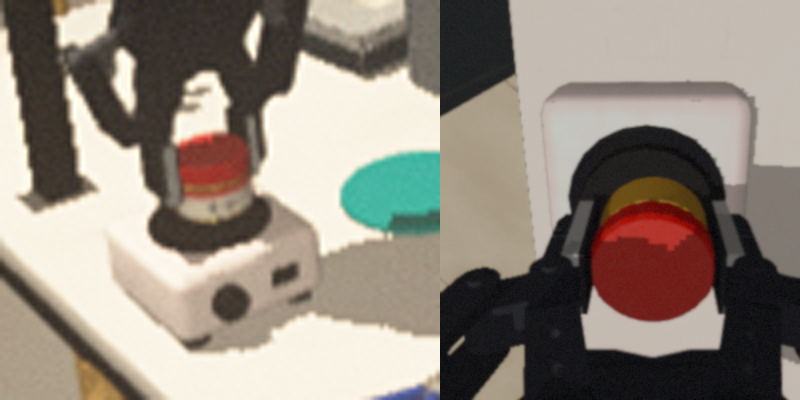

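The pad is pressed flush with the jar upright and centred on it. I'll lift and carry the jar to the cork mat.

Call:
{"name": "arm_command", "arguments": {"gripper": [3.5,3.5,3.5,3.5,3.5], "slide": [[0,0,-3],[0,0,-8],[-3,3,-12],[-7,8,-13],[-11,13,-13]], "turn": [[0,0,0],[0,0,0],[0,0,0],[0,0,0],[0,0,0]]}}

```text
clock: 8.68
position: [0.4378, 0.1704, 0.1948]
tool_rot: [-3.141, -0.001, 0.001]
force: [1.0, -0.5, -0.1]
grip_width: 0.0401
```

Call:
{"name": "arm_command", "arguments": {"gripper": [3.5,3.5,3.5,3.5,3.5], "slide": [[0,5,0],[0,11,0],[0,17,0],[0,22,0],[0,27,0]], "turn": [[0,0,0],[0,0,0],[0,0,0],[0,0,0],[0,0,0]]}}

```text
clock: 9.3
position: [0.4387, -0.1001, 0.1943]
tool_rot: [3.142, -0.0, 0.0]
force: [1.5, -0.0, -1.2]
grip_width: 0.0407
```

Call:
{"name": "arm_command", "arguments": {"gripper": [3.5,3.5,3.5,3.5,3.5], "slide": [[0.5,6,0],[1,12,0],[2,18,2],[2,23,5],[2,23,8]], "turn": [[0,0,0],[0,0,0],[0,0,0],[0,0,0],[0,0,0]]}}

```text
clock: 9.93
position: [0.4579, -0.3324, 0.1128]
tool_rot: [3.14, 0.0, -0.005]
force: [0.0, 0.9, -0.9]
grip_width: 0.0406
```

Run:
```python
from h import *
vision.grab_frame("wrist")
s=bot.observe();m=vision.camera_model("wrist");print(s["clock"],s["position"],s["tool_rot"],s["force"],s["grip_width"])
f=vision.grab_frame("wrist");cv2.imwrite("pics/m1.png",f)
h=cv2.cvtColor(f,cv2.COLOR_BGR2HSV);k=cv2.inRange(h,(8,70,110),(22,255,255))
for c in cv2.findContours(k,cv2.RETR_EXTERNAL,cv2.CHAIN_APPROX_NONE)[0]:
    if cv2.contourArea(c)>400:
        x,y,w,hh=cv2.boundingRect(c);print(cv2.contourArea(c),(x,y,w,hh),[plane(m,*p,.005).round(4)[:2] for p in((x,y+hh/2),(x+w,y+hh/2),(x+w/2,y),(x+w/2,y+hh))])
print(proj(m,[.4595,-.3305,.005]))
```

```text
9.975 [ 0.45681463 -0.32906824  0.10929332] [-3.13951043e+00  4.26382192e-03 -2.12112371e-03] [-2.58375904  3.43368616 -5.79153233] 0.04018517190966912
8484.5 (264, 137, 119, 113) [array([ 0.4639, -0.2842]), array([ 0.4638, -0.3825]), array([ 0.5099, -0.3333]), array([ 0.4118, -0.3336])]
1964.5 (228, 0, 49, 53) [array([ 0.5877, -0.2656]), array([ 0.5874, -0.3003]), array([ 0.6042, -0.284 ]), array([ 0.5702, -0.2819])]
(np.float64(319.99433807090816), np.float64(198.5096264687546))
```

The mat centre is about (0.461, -0.333) and measures 98 mm wide, which fits. I'll lower the jar.

Call:
{"name": "arm_command", "arguments": {"gripper": [3.5,3.5,3.5,3.5,3.5], "slide": [[0.3,0.2,4],[0.3,0.2,8],[0.3,0.2,9.2],[0.3,0.2,9.2],[0.3,0.2,9.2]], "turn": [[0,0,0],[0,0,0],[0,0,0],[0,0,0],[0,0,0]]}}

```text
clock: 10.65
position: [0.4629, -0.3307, 0.024]
tool_rot: [3.14, -0.002, 0.001]
force: [0.0, 0.0, 0.3]
grip_width: 0.0407
```

Call:
{"name": "arm_command", "arguments": {"gripper": [3.5,3.5,3.5], "slide": [[0,0,0.2],[0,0,0.4],[0,0,0.4]], "turn": [[0,0,0],[0,0,0],[0,0,0]]}}

```text
clock: 11.02
position: [0.4621, -0.3303, 0.0183]
tool_rot: [-3.142, 0.0, 0.001]
force: [0.1, 0.5, -0.3]
grip_width: 0.0404
```

Call:
{"name": "arm_command", "arguments": {"gripper": [3.5,3.5,3.5,3.5], "slide": [[0,0,0.3],[0,0,0.5],[0,0,0.6],[0,0,0.6]], "turn": [[0,0,0],[0,0,0],[0,0,0],[0,0,0]]}}

```text
clock: 11.52
position: [0.462, -0.3304, 0.0126]
tool_rot: [-3.142, 0.0, 0.0]
force: [-1.9, 2.1, 9.6]
grip_width: 0.0402
```

It is in contact with the mat, so I'll release and retreat.

Call:
{"name": "arm_command", "arguments": {"gripper": [5,6,8.5,8.5,8.5], "slide": [[0,0,0],[0,0,0],[0,0,0],[0,0,0],[0,0,0]], "turn": [[0,0,0],[0,0,0],[0,0,0],[0,0,0],[0,0,0]]}}

```text
clock: 12.15
position: [0.4621, -0.3303, 0.0123]
tool_rot: [-3.142, 0.0, 0.001]
force: [-0.1, 0.1, -0.1]
grip_width: 0.0848
```

Call:
{"name": "arm_command", "arguments": {"gripper": [8.5,8.5,8.5,8.5,8.5], "slide": [[0,0,-2],[0,0,-6],[0,0,-12],[-1,-6,-17],[-2,-12,-19]], "turn": [[0,0,0],[0,0,0],[0,0,0],[0,0,0],[0,0,0]]}}

```text
clock: 12.78
position: [0.4447, -0.2252, 0.1989]
tool_rot: [3.14, -0.003, -0.001]
force: [2.1, 1.1, 0.9]
grip_width: 0.0854
```

Call:
{"name": "arm_command", "arguments": {"gripper": [8.5,8.5,8.5,8.5,8.5], "slide": [[0,-6,0],[0,-12,0],[0.5,-18,0],[0.5,-18.3,0],[0.5,-18.3,0]], "turn": [[0,0,0],[0,0,0],[0,0,0],[0,0,0],[0,0,0]]}}

```text
clock: 13.4
position: [0.4495, -0.043, 0.1967]
tool_rot: [3.141, -0.001, 0.001]
force: [-0.1, -0.1, -0.4]
grip_width: 0.085
```

Run:
```python
from h import *
mt,f,c=redfit("top");print([(x,plane(mt,*x[0],.039).round(4)) for x in c])
ms,f2,c2=redfit("scene");print([(x,plane(ms,*x[0],.034).round(4)) for x in c2])
s=bot.observe();m=vision.camera_model("wrist");print(s["clock"],s["position"],s["tool_rot"],s["force"],s["qpos"].round(2))
w=vision.grab_frame("wrist");cv2.imwrite("pics/k1.png",w)
p=tuple(int(round(x)) for x in proj(m,[.4842,-.0246,.109]));print(p)
w2=w.copy();cv2.circle(w2,p,2,(0,255,0),-1)
a=cv2.resize(f[205:265,350:450],(320,192),interpolation=cv2.INTER_CUBIC)
b=cv2.resize(f2[180:240,380:480],(320,192),interpolation=cv2.INTER_CUBIC)
cv2.imwrite("pics/k1m.png",np.vstack([w2,np.hstack([a,b])]))
```

```text
[(((623.8983154296875, 218.1864471435547), 17.676403045654297, 241.5), array([ 0.5142, -0.9955,  0.039 ])), (((296.5, 257.0), 12.659089088439941, 143.0), array([0.3688, 0.0739, 0.039 ])), (((426.0, 232.0), 7.071167945861816, 129.5), array([ 0.4564, -0.3273,  0.039 ]))]
[(((351.0, 263.0), 16.124614715576172, 260.0), array([0.3459, 0.0987, 0.034 ])), (((430.0, 196.5), 7.43313455581665, 84.5), array([ 0.4539, -0.3239,  0.034 ]))]
13.5 [ 0.44945829 -0.04394118  0.19632002] [ 3.14121362e+00 -5.09587965e-04 -1.22696928e-03] [-0.27726428 -0.13650109 -0.28071719] [ 0.05  0.3  -0.1   2.07  0.04  0.77 -1.65]
(292, 165)
```

View pics/k1m.png

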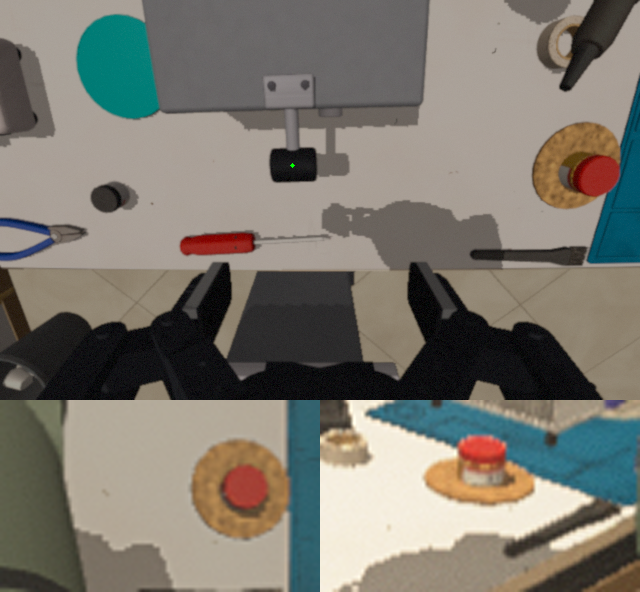

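The jar stands upright and centred on the cork mat. The knob is at (293,165), matching the prediction. I'll check the box's yaw from its front edge.

Run:
```python
from h import *
m=vision.camera_model("wrist");f=cv2.imread("pics/k1.png");g=cv2.cvtColor(f,cv2.COLOR_BGR2GRAY)
k=((g<55)*255).astype(np.uint8)[140:190,255:330]
c=max(cv2.findContours(k,cv2.RETR_EXTERNAL,cv2.CHAIN_APPROX_NONE)[0],key=cv2.contourArea)
x,y,w,h=cv2.boundingRect(c);x+=255;y+=140;print(x,y,w,h)
print([plane(m,*p,.109).round(4)[:2] for p in((x,y+h/2),(x+w,y+h/2),(x+w/2,y),(x+w/2,y+h))])
a,b=plane(m,165,110,.106),plane(m,420,103,.106);print(a,b,np.degrees(np.arctan2(-(b-a)[0],(a-b)[1])))
a,b=plane(m,292,114,.109),plane(m,293.2,165,.109);print(a,b)
```

```text
270 148 47 34
[array([ 0.4845, -0.0084]), array([ 0.4845, -0.0434]), array([ 0.4972, -0.0262]), array([ 0.4714, -0.0255])]
[0.52454971 0.06614435 0.106     ] [ 0.52886902 -0.11703895  0.106     ] -1.350735012695467
[ 0.521283  -0.0257844  0.109    ] [ 0.48449399 -0.02566478  0.109     ]
```

The knob is at (0.4845, -0.026), 35 x 26 mm, and the box yaw is about 0-1°. I'll tilt the tool 15° towards the robot, because the shelf edge is near x 0.70 and z 0.33, then approach along the tool axis.

Call:
{"name": "arm_command", "arguments": {"gripper": [7,7,7,7,7], "slide": [[0.5,-0.9,1],[1,-1.8,2],[1.9,-1.8,2.8],[1.9,-1.8,2.8],[1.9,-1.8,2.8]], "turn": [[0,7,0],[0,15,0],[0,15,0],[0,15,0],[0,15,0]], "force": 30}}

```text
clock: 14.18
position: [0.4689, -0.0253, 0.168]
tool_rot: [3.141, -0.261, -0.001]
force: [0.0, 0.0, -0.3]
grip_width: 0.07
```

Run:
```python
from h import *
s=bot.observe();m=vision.camera_model("wrist");print(s["position"],s["tool_rot"],s["qpos"].round(2))
w=vision.grab_frame("wrist")
T=R.from_euler("xyz",s["tool_rot"]).as_matrix()
print((T.T@(np.array([.489,-.026,.091])-s["position"])*100).round(2))
cv2.circle(w,tuple(int(round(x)) for x in proj(m,[.4845,-.026,.109])),2,(0,255,0),-1)
cv2.imwrite("pics/k2.png",w)
```

```text
[ 0.46890975 -0.02529399  0.16800602] [ 3.14144521e+00 -2.61132707e-01 -5.14583119e-04] [-0.02  0.27 -0.08  2.26  0.13  0.35 -1.78]
[-0.05  0.07  7.96]
```

View pics/k2.png

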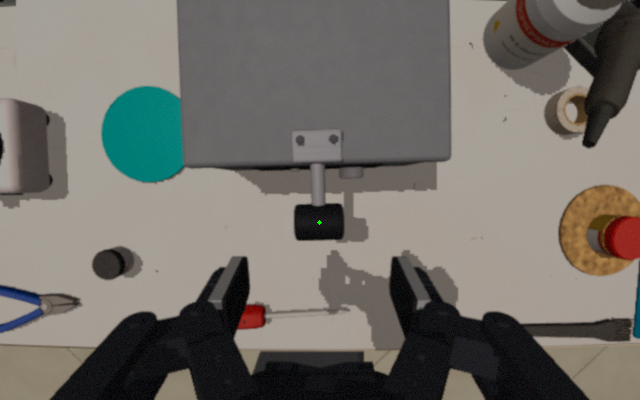

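The knob at (319,222) is right on the predicted mark and centred between the fingers. I'll descend along the tool axis and close.

Call:
{"name": "arm_command", "arguments": {"gripper": [7,7,7,7,7], "slide": [[0,0.1,3],[0,0.1,6],[0,0.1,7.5],[0,0.1,8],[0,0.1,8]], "turn": [[0,0,0],[0,0,0],[0,0,0],[0,0,0],[0,0,0]]}}

```text
clock: 14.85
position: [0.4893, -0.0262, 0.0904]
tool_rot: [-3.142, -0.261, -0.0]
force: [0.2, -0.2, -0.2]
grip_width: 0.0699
```

Call:
{"name": "arm_command", "arguments": {"gripper": [2.8,2.8,2.8,2.8,2.8], "slide": [[0,0,0],[0,0,0],[0,0,0],[0,0,0],[0,0,0]], "turn": [[0,0,0],[0,0,0],[0,0,0],[0,0,0],[0,0,0]]}}

```text
clock: 15.48
position: [0.4893, -0.025, 0.0909]
tool_rot: [-3.141, -0.262, 0.002]
force: [-2.3, 5.2, 5.6]
grip_width: 0.0334
```

```bash
cat >> h.py <<'E'
H=np.array([.6965,.106])
def lid():
    s=bot.observe();T=R.from_euler("xyz",s["tool_rot"]).as_matrix();g=s["position"]-.019*T[:,2]
    v=g[[0,2]]-H;th=np.arctan2(v[1],-v[0])-np.arctan2(.003,.212)
    return s,T,g,th,np.hypot(*v)
def togo(th,tilt=None,dy=0):
    s,T,g,t,r=lid();a=th+np.arctan2(.003,.212)
    k=np.array([H[0]-.212*np.cos(a),g[1]+dy,H[1]+.212*np.sin(a)])
    return (T.T@(k-g)*100).round(2)
E
python3 - <<'E'
from h import *
s,T,g,th,r=lid();print(s["position"],g,th,r,s["force"],s["grip_width"],s["qpos"].round(2))
for a in(.1,.2,.3,.4,.5,.6,.7,.8): print(a,togo(a))
E
```

```text
[ 0.48932325 -0.02495693  0.09093055] [ 0.48439339 -0.02497385  0.10927983] 0.0013119017397848383 0.2121319679631913 [-2.28923416  5.19409939  5.55390297] 0.03338345680937902 [ 0.01  0.46 -0.11  2.27  0.46  0.16 -2.1 ]
0.1 [ 0.68 -0.   -1.98]
0.2 [ 1.56 -0.   -3.91]
0.3 [ 2.63  0.   -5.74]
0.4 [ 3.87  0.   -7.45]
0.5 [ 5.28  0.   -9.04]
0.6 [  6.84   0.   -10.47]
0.7 [ 8.530e+00  1.000e-02 -1.175e+01]
0.8 [ 1.034e+01  1.000e-02 -1.284e+01]
```

The knob is gripped (33.4 mm). Joint 6 is close to its lower range, and raising relieves it. I'll lift along the arc.

Call:
{"name": "arm_command", "arguments": {"gripper": [2.8,2.8,2.8,2.8,2.8], "slide": [[0.3,0,-1],[0.7,0,-2],[1.1,0,-3],[1.5,0,-3.8],[1.6,0,-3.9]], "turn": [[0,0,0],[0,0,0],[0,0,0],[0,0,0],[0,0,0]]}}

```text
clock: 16.1
position: [0.4944, -0.0249, 0.1333]
tool_rot: [-3.141, -0.262, 0.002]
force: [-3.8, 7.9, -2.7]
grip_width: 0.0338
```

Run:
```python
from h import *
s,T,g,th,r=lid();print(s["position"],g,th,r,s["force"],s["grip_width"],s["qpos"].round(2))
for a in(.3,.4,.5,.6,.7,.8): print(a,togo(a))
```

```text
[ 0.49437034 -0.02485471  0.1333059 ] [ 0.48944919 -0.02487485  0.15165751] 0.20289011735666948 0.21202511054469617 [-3.79153714  7.91860393 -2.67471997] 0.03377918424534502 [ 0.11  0.38 -0.24  2.23  0.39  0.3  -2.03]
0.3 [ 1.04 -0.   -1.78]
0.4 [ 2.28  0.   -3.49]
0.5 [ 3.69  0.   -5.08]
0.6 [ 5.25  0.   -6.51]
0.7 [ 6.94  0.   -7.79]
0.8 [ 8.75  0.01 -8.89]
```

Call:
{"name": "arm_command", "arguments": {"gripper": [2.8,2.8,2.8,2.8,2.8], "slide": [[0.5,-0.1,-0.9],[1.05,-0.1,-1.8],[1.65,-0.1,-2.65],[2.3,-0.1,-3.5],[3.0,-0.1,-4.3]], "turn": [[0,0,0],[0,0,0],[0,0,0],[0,0,0],[0,0,0]]}}

```text
clock: 16.73
position: [0.5126, -0.0244, 0.1824]
tool_rot: [-3.141, -0.262, 0.001]
force: [-1.3, 5.7, -3.1]
grip_width: 0.0339
```

Run:
```python
from h import *
s,T,g,th,r=lid();print(s["position"],g,th,r,s["force"],s["grip_width"],s["qpos"].round(2))
for a in(.5,.55,.6,.65,.7,.75,.8,.85): print(a,togo(a))
```

```text
[ 0.51263166 -0.02436968  0.18240343] [ 0.5077142  -0.02438159  0.20075604] 0.4510352775376917 0.2112315924967733 [-1.3203799   5.74432441 -3.11988895] 0.03385023309771337 [ 0.19  0.32 -0.33  2.14  0.3   0.45 -1.93]
0.5 [ 0.65 -0.   -0.81]
0.55 [ 1.41  0.   -1.55]
0.6 [ 2.21  0.   -2.25]
0.65 [ 3.04  0.   -2.9 ]
0.7 [ 3.9   0.   -3.52]
0.75 [ 4.8   0.   -4.09]
0.8 [ 5.71  0.   -4.62]
0.85 [ 6.66  0.   -5.1 ]
```

Call:
{"name": "arm_command", "arguments": {"gripper": [2.8,2.8,2.8,2.8,2.8], "slide": [[0.65,-0.1,-0.8],[1.4,-0.1,-1.55],[2.2,-0.1,-2.25],[3.05,-0.1,-2.9],[3.9,-0.1,-3.5]], "turn": [[0,0,0],[0,0,0],[0,0,0],[0,0,0],[0,0,0]]}}

```text
clock: 17.35
position: [0.5412, -0.0236, 0.226]
tool_rot: [-3.142, -0.261, 0.001]
force: [0.7, 1.6, -2.6]
grip_width: 0.0337
```

Run:
```python
from h import *
s,T,g,th,r=lid();print(s["position"],g,th,r,s["force"],s["grip_width"],s["qpos"].round(2))
for a in(.75,.8,.85,.9,.93,.96,.98,1.0): print(a,togo(a))
```

```text
[ 0.54118887 -0.0236212   0.22601479] [ 0.53628142 -0.02362537  0.24437009] 0.6982058122248634 0.21169854744588634 [ 0.67711571  1.59203884 -2.55188846] 0.03368400393964516 [ 0.22  0.3  -0.36  2.03  0.24  0.59 -1.87]
0.75 [ 0.91  0.   -0.62]
0.8 [ 1.83  0.   -1.15]
0.85 [ 2.77  0.   -1.63]
0.9 [ 3.74  0.   -2.06]
0.93 [ 4.33  0.   -2.29]
0.96 [ 4.93  0.   -2.51]
0.98 [ 5.33  0.   -2.65]
1.0 [ 5.73  0.   -2.78]
```

Call:
{"name": "arm_command", "arguments": {"gripper": [2.8,2.8,2.8,2.8,2.8], "slide": [[0.9,0,-0.6],[1.85,0,-1.15],[2.8,0,-1.65],[3.75,0,-2.05],[4.3,0,-2.3]], "turn": [[0,0,0],[0,0,0],[0,0,0],[0,0,0],[0,0,0]]}}

```text
clock: 17.98
position: [0.5773, -0.0227, 0.2594]
tool_rot: [-3.141, -0.262, 0.001]
force: [3.5, 7.9, -8.6]
grip_width: 0.0335
```

Run:
```python
from h import *
s,T,g,th,r=lid();print(s["position"],g,th,r,s["force"],s["grip_width"],s["qpos"].round(2))
for a in(.93,.95,.97,.99,1.01): print(a,togo(a))
```

```text
[ 0.57733099 -0.02270226  0.25935708] [ 0.57240713 -0.02272847  0.27770796] 0.9308492007271176 0.21185529126385974 [ 3.47105318  7.85082598 -8.56476719] 0.0334848599501917 [ 0.22  0.31 -0.37  1.91  0.22  0.69 -1.83]
0.93 [-0.02 -0.   -0.01]
0.95 [ 0.38  0.   -0.15]
0.97 [ 0.78  0.   -0.29]
0.99 [ 1.18  0.   -0.42]
1.01 [ 1.59  0.   -0.55]
```

Call:
{"name": "arm_command", "arguments": {"gripper": [2.8,2.8,2.8,2.8,2.8], "slide": [[0.5,0,-0.2],[1.0,0,-0.35],[1.4,0,-0.5],[1.4,0,-0.5],[1.4,0,-0.5]], "turn": [[0,0,0],[0,0,0],[0,0,0],[0,0,0],[0,0,0]]}}

```text
clock: 18.6
position: [0.5893, -0.0224, 0.2675]
tool_rot: [-3.14, -0.262, 0.001]
force: [1.4, 9.0, -4.2]
grip_width: 0.0333
```

Run:
```python
from h import *
s,T,g,th,r=lid();print(s["position"],g,th,r,s["force"],s["grip_width"],s["qpos"].round(2))
f=vision.grab_frame("scene");w=vision.grab_frame("wrist")
cv2.imwrite("pics/l1.png",np.hstack([cv2.resize(f[90:250,240:420],(450,400)),cv2.resize(w[50:400,160:466],(350,400))]))
for a in(.98,.95,.92,.9,.88,.86,.84,.83,.82,.81): print(a,togo(a))
```

```text
[ 0.5892573  -0.02236211  0.26754741] [ 0.58433664 -0.02239574  0.28589914] 0.9991414276232297 0.21200075328078857 [ 1.43679859  9.01414836 -4.16612457] 0.03332414825960884 [ 0.22  0.32 -0.37  1.87  0.22  0.72 -1.83]
0.98 [-0.39 -0.    0.12]
0.95 [-0.99 -0.    0.33]
0.92 [-1.58 -0.    0.55]
0.9 [-1.98 -0.    0.71]
0.88 [-2.37 -0.    0.88]
0.86 [-2.75 -0.    1.05]
0.84 [-3.14 -0.    1.24]
0.83 [-3.33 -0.    1.33]
0.82 [-3.52 -0.    1.43]
0.81 [-3.7  -0.    1.52]
```

View pics/l1.png

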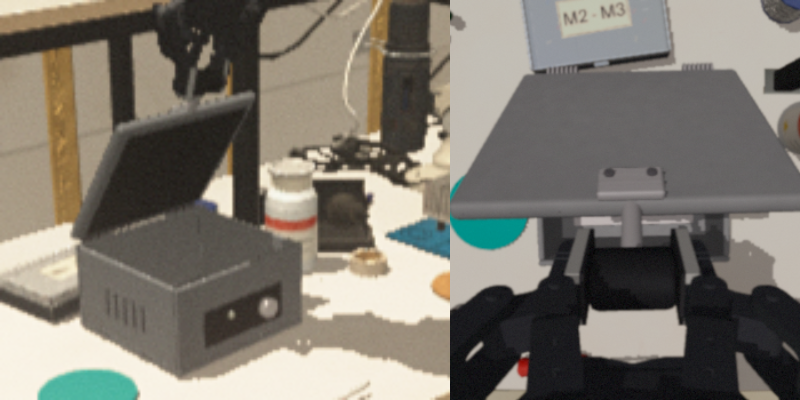

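The lid is open past balance (about 1.0 rad) with the knob firmly pinched. I'll ease it back to about 0.80 rad, where the knob is about 14 mm below its balance height.

Call:
{"name": "arm_command", "arguments": {"gripper": [2.8,2.8,2.8,2.8,2.8], "slide": [[-0.4,0,0.1],[-1.0,0,0.35],[-1.6,0,0.55],[-2.0,0,0.7],[-2.35,0,0.85]], "turn": [[0,0,0],[0,0,0],[0,0,0],[0,0,0],[0,0,0]]}}

```text
clock: 19.32
position: [0.5692, -0.0229, 0.2537]
tool_rot: [-3.141, -0.263, 0.001]
force: [1.7, 5.5, -0.6]
grip_width: 0.0335
```

Call:
{"name": "arm_command", "arguments": {"gripper": [2.8,2.8,2.8,2.8,2.8], "slide": [[-0.4,0,0.2],[-0.8,0,0.4],[-1.2,0,0.6],[-1.55,0,0.75],[-1.55,0,0.75]], "turn": [[0,0,0],[0,0,0],[0,0,0],[0,0,0],[0,0,0]]}}

```text
clock: 19.95
position: [0.5559, -0.0232, 0.2422]
tool_rot: [-3.141, -0.263, 0.001]
force: [2.5, 5.6, -1.2]
grip_width: 0.0338
```

Call:
{"name": "arm_command", "arguments": {"gripper": [2.8,2.8,2.8,2.8], "slide": [[0,0,0],[0,0,0],[0,0,0],[0,0,0]], "turn": [[0,0,0],[0,0,0],[0,0,0],[0,0,0]]}}

```text
clock: 20.45
position: [0.556, -0.0232, 0.2423]
tool_rot: [-3.141, -0.263, 0.001]
force: [1.9, 5.0, -1.2]
grip_width: 0.0338
```

Run:
```python
from h import *
s,T,g,th,r=lid();print(s["clock"],s["position"],g,th,r,s["force"],s["grip_width"],s["qd"].round(3))
mt,f,c=redfit("top");ms,f2,c2=redfit("scene");w=vision.grab_frame("wrist")
print([(x,plane(mt,*x[0],.039).round(4)) for x in c[1:]],[(x,plane(ms,*x[0],.034).round(4)) for x in c2])
s,T,g,th2,r=lid();print(th2-th,s["qd"].round(3))
cv2.imwrite("pics/e1.png",np.hstack([cv2.resize(f2[90:290,190:470],(560,400)),cv2.resize(w[50:400,213:423],(240,400))]))
```

```text
20.45 [ 0.55601198 -0.02321063  0.24227799] [ 0.55107254 -0.02322538  0.2606247 ] 0.8018907158454032 0.21226856147272252 [ 1.91433776  4.96162085 -1.18349454] 0.03375430132687024 [-0.001 -0.     0.    -0.001  0.001  0.     0.   ]
[(((296.5, 257.0), 12.659089088439941, 143.0), array([0.3688, 0.0739, 0.039 ])), (((426.4468078613281, 231.63829040527344), 6.965873718261719, 128.5), array([ 0.4576, -0.3288,  0.039 ]))] [(((351.0, 263.0), 16.124614715576172, 261.0), array([0.3459, 0.0987, 0.034 ])), (((381.5, 29.0), 16.620868682861328, 120.5), array([ 6.6393, -6.8494,  0.034 ])), (((430.0, 196.5), 7.43313455581665, 83.5), array([ 0.4539, -0.3239,  0.034 ]))]
-8.656367638248952e-05 [ 0.001  0.    -0.001 -0.001 -0.001 -0.    -0.002]
```

View pics/e1.png

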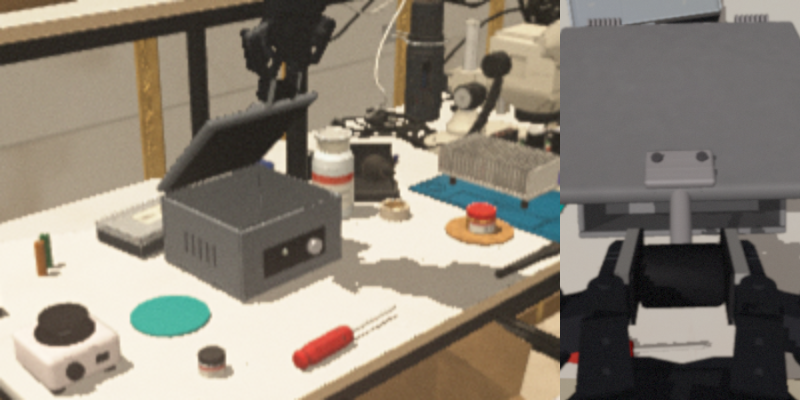

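The lid is held still at about 0.80 rad with the knob pinched. The jar is upright on the cork mat, and the bystanders in view are where they were. I'll hand the job in.

```bash
python3 -c "
from workcell import job_done
print(job_done())"
```

```text
the job is handed in; nothing more can be done
None
```

I did the whole job and handed it in at about 20.5 s; no verdict was reported.

- **Press:** I pressed the larger (red-lidded) jar upright onto the mixer pad. The measured centres were within about 3 mm of each other. The pad went down to its stop, with 31–45 N on the wrist, and I held it there for over a second.
- **Cork mat:** I stood the jar on the cork mat and let go. My last check shows it upright, within about 1 cm of the mat's centre.
- **Lid:** I lifted the lid by its knob to about 1.00 rad, then eased it back. It is now held still at about 0.80 rad, with the knob about 13–14 mm below its balance height.

**Last checks:** the grip was steady at 33.8 mm on the knob and the joint speeds were near zero. The smaller jar, bottle, tape and screwdriver look unmoved in the last scene picture; of these I only measured the screwdriver, and only since the jar was put down.

**Disagreements:**
- The lid angle is worked out from the hand pose and the estimated hinge position, good to about 0.02 rad. It was not read directly.
- The top and scene cameras differed by up to about 5 mm on the jar's final position, well inside the 45 mm allowed.
- Joint 6 was at about 0.16 rad, its lower limit to two decimals, while I gripped the knob. It moved clear as the lid rose.

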